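# Change over the stage console's pull-to-turn selector

### The job

On the console next to the joystick, change the big pull-to-turn selector knob over from its rest position to the position marked by the round stud: pull it up against its spring, turn it to the stud and let it drop fully home in the notch there, then let go. The notch lies only roughly at the stud, so feel for it, and never force the knob against its notches. Leave the mug, mouse and connector box where they are.

Things in the scene. Friction and masses are not known exactly. Their poses are not given: they have to be found in the camera images.
- console: Fixed dark control console, 200 x 310 mm, flat grey top 60 mm above the work surface. Origin on the work surface, on the selector knob's upright axis; z up, x away from the operator, y to his left. The box spans x -90 to 110 mm, y -90 to 220 mm. A fixed joystick (not needed) stands within 40 mm of y = 155 mm, 68 mm over the top.
- selector: Black selector knob. Origin on its axis, level with the console's underside when home, rising with it; z up, x along the wing to the pointer. Skirt 78 mm across, 4 to 24 mm over the console's top when home; on it an upright wing 56 mm long (x), 16 mm thick (y), 32 mm high. It starts home in a wide rest gap, x within 5 degrees of the console's x; raised, it turns up to 100 degrees either way.
- selector_grip (a point): Middle of the wing on the knob's axis, 12 mm below the wing's top and 20 mm above the skirt; 44 mm over the console's top when home. Axes as the selector's. A spring holds the knob down: about 11 N (weight included) to lift it off, 14 N at 10 mm, hard stop at 16 mm.
- tooth_foot (a point): Foot of the tooth hidden under the skirt: 31 mm from the axis, under the pointer. It must rise at least 8 mm (10 to 14 mm is right) to clear the ring's flat lands. In a notch it has only about 1.5 degrees of play either way. More than 45 N between tooth and ring (pressing down hard on a land or twisting hard against a wall) is forcing.
- ring_centre (a point): Centre of the hidden index ring, on the axis at the height of its lands (16 mm over the console's top). It has one notch 8 mm deep near each mark, but is clamped some degrees (up to 15) off the marks, so feel for it: on a land the tooth carries the spring; over the notch the spring's pull returns and the knob drops 8 mm home if let. Turning on the lands takes under 0.15 N m.
- pointer (a point): Tip of the selector's light pointer line, at the skirt's upper edge 39 mm from the axis.
- stud: The mark to turn to: a plain round metal stud, 20 mm across and 4 mm high, fixed on the console's top 65 mm from the knob's axis, 63 degrees to the left or to the right of the console's x axis. Origin at the centre of its underside.
- bar: The other mark, on the opposite side at the same distance and angle: a plain metal bar 28 by 7 by 4 mm. Not wanted. Origin at the centre of its underside.
- mug: A white mug 90 mm high, 76 mm across, to the right of the console. Bystander. Origin at the centre of its underside.
- mouse: A black computer mouse, 105 by 60 by 32 mm, to the left of the console. Bystander. Origin at the centre of its underside.
- probe_box: A small aluminium box with three brass connectors, 70 by 120 by 26 mm, beyond the console. Bystander. Origin at the centre of its underside.

How it is judged:
On the way, in this order (a step that is already met when the one before it is completed fails the run):
1. the selector is pulled up clear of its rest gap (z of selector_grip in the frame of console above 0.112 m), for 0.1 s.
2. still raised, it has been turned to the region of the stud (z of selector_grip in the frame of console above 0.109 m and horizontal distance between pointer and stud below 0.034 m), for 0.1 s.
At the end, for the whole second after the job is handed in: The selector is home again (its grip point less than 106.5 mm over the console's underside, that is within 2.5 mm of fully down) in the notch at the round stud (pointer tip within 34 mm of the stud's centre, seen from above), at rest (z of selector_grip in the frame of console below 0.1065 m and horizontal distance between pointer and stud below 0.034 m and angular speed of selector below 0.1 rad/s); the robot touches nothing.
It fails at once if the selector's tooth is forced against the index ring (more than 45 N) (contact force between selector and console above 45 N).
It fails at once if a bystander is moved by more than 20 mm (distance of any of mug, mouse, probe_box from where it was at the start of the episode above 0.02 m).
It also fails if it takes over 58 s, if anything falls off the work surface, if the arm or the gripper's body presses on something with over 40 N, if the wrist force passes 120 N, or if a joint passes its speed limit or range.

### The arm

A 6-joint arm with a two-finger parallel gripper is mounted at the origin on the work surface. World frame = base frame: x ahead of the robot, y to its left, z up, the work surface at z = 0. Lengths are in m, angles in rad, forces in N, time in s.
With the tool pointing down it reaches from about 0.3 to 0.875 m from the base axis. Payload 6.4 kg.
Tool frame: the origin (TCP) lies at the very end of the fingers, on their centre line; the grasp point (between the pads) lies 19 mm behind it; z points along the fingers, y is the direction in which the jaws open and shut (so a half turn about z gives the same grasp; the last joint's range is limited). The gripper opens to 85 mm and grips with 20 to 120 N. Pads are 22 mm wide; open, the fingers measure 114 mm over their backs; the gripper's body (76 mm by 85 mm) begins 54 mm behind the grasp point. The pads swing forward as they close: fully open they stand 13 mm farther back than shut.
Start: joints at [-1.474, 0.181, 1.607, -0, 1.354, -0.206], TCP at [0.171, -0.549, 0.231] pointing down, gripper open.
Joint ranges: [-2.99, 2.99], [-0.89, 2.07], [0.3, 2.58], [-1.14, 4.28], [0, 2.63], [-3.12, 3.12]. Speed limits (rad/s): [2.57, 2.57, 3.01, 3.14, 3.14, 3.14].

### API

Orientations are given as a unit quaternion [w, x, y, z].
In Python, from bench import * gives the robot as it stands.
- The arm moves only by the tool arm_command, never from a script. Its argument "motion" is text: rows parted by semicolons, each of 7 numbers parted by spaces: the shift along the tool's x, y, z in units of 0.2 m (1.0 is 0.2 m), then the turn, a rotation vector about the tool's x, y, z in units of 60 degrees (1.0 is 60 degrees), then the opening, from 0 (shut) to 1 (fully open). In form: tx ty tz ax ay az grip; .... A call has 1 to 10 rows; each row shifts and turns the pose as measured when the row begins, along the tool's axes as they then stand; what a row does not reach is not made up. A row lasts 1/12 s, in which the tool goes at most 41.7 mm and 7.16 degrees, less where a joint would pass 70% of its speed; a pose out of reach is approached as far as the arm can. A call with a number of a shift or a turn outside -1 to 1 is refused whole. A call with a gripper value outside its range is refused whole. The fingers move at their own pace and stop on an object; the grip force is fixed at half the most. Time passes only in rows, so rows that do not move let the fingers close. It gives the time, the measured TCP pose, the force and the opening at its end, in the units of the state.
- get_obs(): the state, without advancing time (a new reading comes with each control period).
- camera(name): name is "scene" or "top"; returns a dict with "img" (400x640x3 uint8, red, green, blue), "intrinsics" (3x3 intrinsics, pixels), "pose" (4x4, takes a point from camera to world coordinates). Camera axes: x right, y down, z forward; pixel columns grow to the right and rows downward; lengths in m; the calibration is good to about 2 mm. A picture is of the moment at which its call begins. There is no depth.
- hand_in(): hands the job in, once; it reports no verdict.
Trained networks look in the newest picture that a camera, given by its name, has taken for a name from the list of things; names that differ only in an ending like _2 or _b are one class to them, and where a whole thing is asked for, a point or a joint stands for the part that bears it (a point fixed in the world has none). Each returns a list of dicts, best first, with "conf" (0 to 1); they miss things now and then, are a little off and sometimes report something else, mostly with a low value. They report only what shows in the picture. A call takes as long as a camera call.
- search_frame(camera, target): "box" ([left, top, right, bottom] in pixels, round what is visible of it).
The state is a dict: "time_s": time; "q": joint angles; "dq": joint speeds; "joint_efforts": joint torques, N m; "eef_pos": TCP position; "eef_rot": TCP orientation; "wrist_force": force on the tool from outside, world axes, zero at the start; "torque": the same for the moment, N m; "opening": opening from 0.0 (shut) to 1.0 (fully open).
Only numpy, scipy, OpenCV 4.12 (cv2) and the standard library are available. Lean on these libraries where they do the work, as an engineer would, in place of code of your own. Each camera call takes 0.05 s, during which the arm holds its last target.

## Working session

There is one attempt and no reset: what is moved stays moved. The work goes in short steps, Python scripts to look and compute and a tool call to move; the robot and the scene stay as the last step left them, time stands still between calls to the robot, and variables do not carry over. Pictures are saved under pics/ and viewed, and the job is handed in when it is done.

Besides the shell and the picture viewer there is one more tool, called as name(argument=value, ...) on one line, values as JSON. arm_command: Moves the arm, as the interface text tells. Shifts and turns lie within -1 to 1; 1 stands for 0.2 m of shift or 60 degrees of turn. Its arguments: {"type":"object","properties":{"motion":{"type":"string"}},"required":["motion"]}

```bash
mkdir -p pics; ls; python3 - <<'E'
from bench import *
import cv2, numpy as np
o=get_obs(); print({k:np.round(v,3).tolist() for k,v in o.items()})
for n in ["scene","top"]:
    c=camera(n); cv2.imwrite(f"pics/{n}0.png",c["img"][:,:,::-1]); print(n,np.round(c["intrinsics"],1).tolist(),np.round(c["pose"],3).tolist())
    np.savez(f"{n}.npz",K=c["intrinsics"],T=c["pose"])
    for t in ["console","selector","pointer","stud","bar","mug","mouse","probe_box","selector_grip"]:
        r=search_frame(n,t); print(t,[(np.round(d["box"]).tolist(),round(d["conf"],2)) for d in r[:2]])
E
```

```text
pics
{'time_s': 0.0, 'q': [-1.474, 0.182, 1.608, -0.0, 1.354, -0.206], 'dq': [0.0, 0.001, 0.001, 0.001, 0.001, 0.0], 'joint_efforts': [-0.0, -44.486, -35.134, -0.0, 0.009, 0.0], 'eef_pos': [0.171, -0.548, 0.23], 'eef_rot': [-0.001, 0.989, 0.151, 0.0], 'wrist_force': [-0.36, 0.271, 0.814], 'torque': [0.018, -0.028, 0.02], 'opening': 0.996}
scene [[381.1, 0.0, 326.0], [0.0, 381.1, 199.5], [0.0, 0.0, 1.0]] [[0.574, 0.452, -0.683, 1.276], [0.819, -0.333, 0.467, -0.371], [-0.016, -0.827, -0.562, 0.628], [0.0, 0.0, 0.0, 1.0]]
console [([234.0, 158.0, 366.0, 250.0], 0.78)]
selector [([267.0, 177.0, 292.0, 207.0], 0.93), ([235.0, 159.0, 370.0, 249.0], 0.52)]
pointer [([265.0, 177.0, 292.0, 207.0], 0.87)]
stud []
bar []
mug [([206.0, 217.0, 247.0, 263.0], 0.74)]
mouse [([346.0, 163.0, 377.0, 187.0], 0.88)]
probe_box [([301.0, 225.0, 353.0, 265.0], 0.87), ([266.0, 177.0, 296.0, 204.0], 0.27)]
selector_grip [([265.0, 179.0, 291.0, 205.0], 0.8)]
top [[447.7, 0.0, 313.7], [0.0, 447.7, 205.2], [0.0, 0.0, 1.0]] [[-0.08, -0.975, 0.209, 0.42], [-0.997, 0.08, -0.012, 0.098], [-0.005, -0.209, -0.978, 1.005], [0.0, 0.0, 0.0, 1.0]]
console [([249.0, 198.0, 406.0, 312.0], 0.65), ([375.0, 233.0, 387.0, 237.0], 0.63)]
selector [([337.0, 232.0, 378.0, 272.0], 0.81)]
pointer [([340.0, 236.0, 376.0, 270.0], 0.78), ([252.0, 199.0, 406.0, 310.0], 0.53)]
stud [([324.0, 240.0, 333.0, 253.0], 0.55), ([340.0, 231.0, 378.0, 275.0], 0.33)]
bar [([373.0, 233.0, 388.0, 240.0], 0.52)]
mug [([414.0, 195.0, 459.0, 246.0], 0.95)]
mouse [([198.0, 255.0, 234.0, 306.0], 0.61), ([341.0, 232.0, 378.0, 266.0], 0.25)]
probe_box [([309.0, 164.0, 366.0, 196.0], 0.68), ([199.0, 255.0, 233.0, 305.0], 0.68)]
selector_grip [([343.0, 234.0, 378.0, 266.0], 0.95)]
```

```bash
python3 - <<'E'
import cv2
a=cv2.imread("pics/top0.png"); cv2.imwrite("pics/topc.png",cv2.resize(a[150:330,180:480],None,fx=2.6,fy=2.6,interpolation=cv2.INTER_CUBIC))
a=cv2.imread("pics/scene0.png"); cv2.imwrite("pics/scenec.png",cv2.resize(a[130:280,190:400],None,fx=3.7,fy=3.7,interpolation=cv2.INTER_CUBIC))
a=cv2.imread("pics/top0.png"); cv2.imwrite("pics/topk.png",cv2.resize(a[220:285,310:400],None,fx=8,fy=8,interpolation=cv2.INTER_CUBIC))
E
```

```text
(no output)
```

View pics/topc.png

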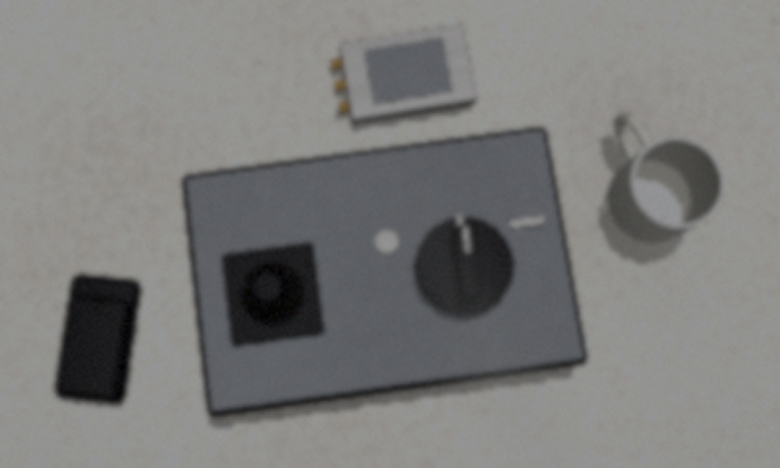

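View pics/scenec.png

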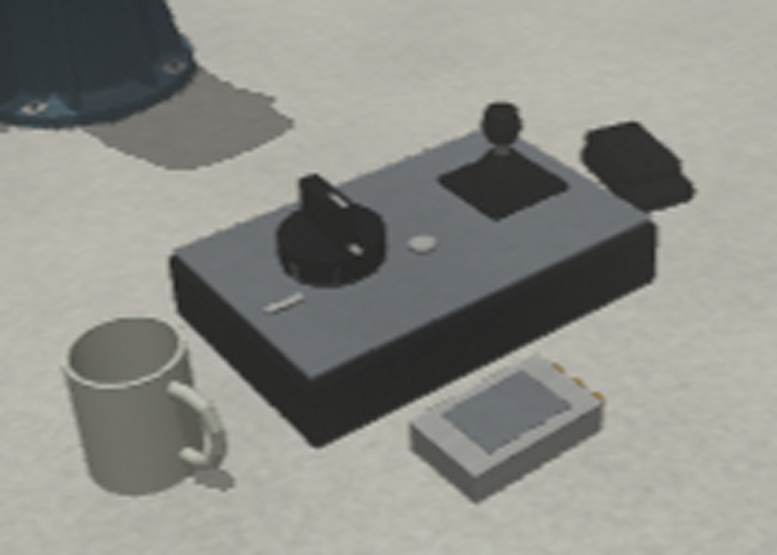

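View pics/topk.png

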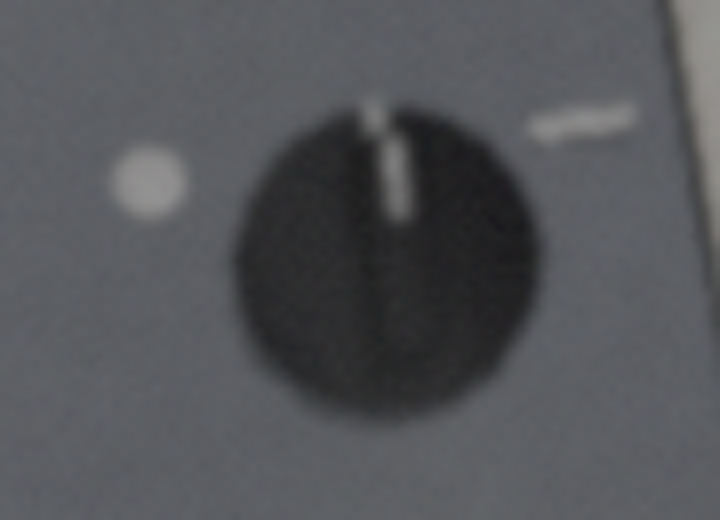

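Top view: the stud is left of the knob at about (329,242) and the bar is on the right at about (380,235). The joystick is further left, the mug is to the right and the box is beyond. I'll fit the console's pose to its top corners, the stud and the bar in both views.

```bash
cat > h.py <<'E'
import numpy as np, cv2
from scipy.optimize import least_squares
C={n:np.load(f"{n}.npz") for n in["scene","top"]}
def proj(n,P):
    T=np.linalg.inv(C[n]["T"]);p=T[:3,:3]@np.asarray(P)+T[:3,3];u=C[n]["K"]@p;return u[:2]/u[2]
def ray(n,px,z):
    T=C[n]["T"];d=T[:3,:3]@np.linalg.inv(C[n]["K"])@[px[0],px[1],1];o=T[:3,3];return o+d*(z-o[2])/d[2]
def tri(a,b):
    def f(P):return np.r_[proj("top",P)-a,proj("scene",P)-b]
    s=least_squares(f,[.5,0,.05]);return s.x,s.fun
E
python3 - <<'E'
from h import *
t=lambda x,y:np.array([180+x/2.6,150+y/2.6]); k=lambda x,y:np.array([310+x/8,220+y/8]); s=lambda x,y:np.array([190+x/3.7,130+y/3.7])
print("stud",tri(k(149,182),s(422,242))); print("bar",tri(k(583,121),s(284,303)))
print("TR",tri(t(545,130),s(313,378)));print("TL",tri(t(184,177),s(655,224)));print("BR",tri(t(584,360),s(173,258)))
print("ptr",tri(k(371,98),s(356,250)))
print("wing front top",tri(k(392,135),s(345,205)))
S=np.radians(63)
obs=[("top",(.11,.22,0),t(184,177)),("top",(.11,-.09,0),t(545,130)),("top",(-.09,-.09,0),t(584,360)),("top",(-.09,.22,0),t(211,411)),
("scene",(.11,-.09,0),s(313,378)),("scene",(-.09,-.09,0),s(173,258)),("scene",(.11,.22,0),s(655,224)),
("top",(.065*np.cos(S),.065*np.sin(S),.004),k(149,182)),("scene",(.065*np.cos(S),.065*np.sin(S),.004),s(422,242)),
("top",(.065*np.cos(S),-.065*np.sin(S),.004),k(583,121)),("scene",(.065*np.cos(S),-.065*np.sin(S),.004),s(284,303))]
def w(p,l):
    c,n=np.cos(p[3]),np.sin(p[3]);return np.array([p[0]+c*l[0]-n*l[1],p[1]+n*l[0]+c*l[1],p[2]+l[2]])
r=least_squares(lambda p:np.concatenate([proj(n,w(p,l))-o for n,l,o in obs]),[.5,0,.06,0])
print(r.x[:3],np.degrees(r.x[3]),np.round(r.fun.reshape(-1,2),1).tolist())
for l in [(.039,0,.024),(.028,0,.056),(-.028,0,.056)]:
  for n in("top","scene"):print(l,n,proj(n,w(r.x,l)))
print("obs ptr",k(371,98),s(356,250),"wing front",k(392,135))
E
```

```text
stud (array([0.53818086, 0.06210369, 0.06312796]), array([-0.19443141, -0.08858574, -0.27035987,  0.02505691]))
bar (array([ 0.54513989, -0.05392892,  0.06254156]), array([-0.23076226, -0.08768408, -0.29494389,  0.00700037]))
TR (array([ 0.62179805, -0.07624776,  0.05755583]), array([-1.03956719, -0.40734119, -1.22307518,  0.04249616]))
TL (array([0.6067565 , 0.2249902 , 0.05171385]), array([-0.1700523 , -0.10064873, -0.24797682,  0.05200089]))
BR (array([ 0.43122676, -0.08791689,  0.05118912]), array([-0.49218081, -0.15865965, -0.67108047, -0.02069764]))
ptr (array([0.55177385, 0.00300434, 0.08719133]), array([ 0.26335842,  0.11072127,  0.35212785, -0.02146975]))
wing front top (array([0.53829025, 0.00274559, 0.11698346]), array([-0.23099136, -0.09574372, -0.31683437,  0.01760516]))
[0.51216255 0.00305265 0.05462917] 3.169692983579107 [[-2.2, -1.6], [0.5, -2.6], [1.9, 1.6], [-2.4, 2.6], [-1.7, 2.8], [-2.8, -1.3], [1.6, -0.8], [-0.5, 0.1], [-0.0, 1.4], [-0.8, 0.4], [0.1, 1.1]]
(0.039, 0, 0.024) top [355.25449489 233.37787076]
(0.039, 0, 0.024) scene [287.42945699 199.91186689]
(0.028, 0, 0.056) top [357.463769   236.39671189]
(0.028, 0, 0.056) scene [284.12003772 187.62078263]
(-0.028, 0, 0.056) top [361.85004096 264.12044376]
(-0.028, 0, 0.056) scene [272.52778744 178.85474116]
obs ptr [356.375 232.25 ] [286.21621622 197.56756757] wing front [359.    236.875]
```

Stud and bar triangulate well: z is 0.063 and their separation is 0.116, as it should be. That puts the knob axis near (0.512, 0.0025), console yaw at about 3.3° and knob yaw at about 1–2°. The wing top triangulates to 0.117, which also agrees. I'll approach now.

arm_command(motion="0.15 -0.13 0 0 0 0 1;0.15 -0.13 0 0 0 0 1;0.15 -0.13 0 0 0 0 1;0.15 -0.13 0 0 0 0 1;0.15 -0.13 0 0 0 0 1;0.15 -0.13 0 0 0 0 1;0.15 -0.13 0 0 0 0 1;0.15 -0.13 0 0 0 0 1")

```text
time_s: 1.67
eef_pos: [0.3403, -0.2756, 0.23]
eef_rot: [0.002, 0.99, 0.144, -0.0]
wrist_force: [1.1, 0.2, -0.8]
opening: 0.998
```

```bash
cat >> h.py <<'E'
from scipy.spatial.transform import Rotation as R
def st(): 
    from bench import get_obs
    o=get_obs();q=np.array(o["eef_rot"]);Rm=R.from_quat(q[[1,2,3,0]]);return o,np.array(o["eef_pos"]),Rm
def to(P,yaw):
    o,p,Rm=st();a=np.radians(yaw)
    Rt=R.from_matrix(np.array([[np.cos(a),np.sin(a),0],[np.sin(a),-np.cos(a),0],[0,0,-1]]))
    print("t",round(o["time_s"],2),"p",np.round(p,4),"yaw",np.round(np.degrees(np.arctan2(*Rm.as_matrix()[[1,0],0])),2),"tilt",np.round(Rm.as_matrix()[:2,2],4),"open",round(o["opening"],3),"F",np.round(o["wrist_force"],1),"M",np.round(o["torque"],2))
    print("shift units",np.round(Rm.inv().apply(np.array(P)-p)/.2,3),"rot units",np.round(np.degrees((Rm.inv()*Rt).as_rotvec())/60,3))
E
python3 - <<'E'
from h import *
to([.512,.0025,.2],1.5)
k=lambda x,y:np.array([310+x/8,220+y/8])
print([ray("top",k(x,y),.084) for x,y in((235,262),(541,255),(385,103))])
E
```

```text
t 1.67 p [ 0.3403 -0.2756  0.23  ] yaw 16.55 tilt [ 0.0003 -0.004 ] open 0.998 F [ 1.1  0.2 -0.8] M [0.03 0.01 0.01]
shift units [ 1.219 -1.089  0.145] rot units [0.004 0.    0.251]
[array([0.51297956, 0.04228686, 0.084     ]), array([ 0.50841932, -0.03626387,  0.084     ]), array([ 5.50909454e-01, -2.92282923e-04,  8.40000000e-02])]
```

The skirt circle agrees: 78.6 mm wide, centre (0.512, 0.003).

arm_command(motion="0.15 -0.135 0.015 0 0 0 1;0.15 -0.135 0.015 0 0 0 1;0.15 -0.135 0.015 0 0 0 1;0.15 -0.135 0.015 0 0 0 1;0.15 -0.135 0.015 0 0 0 1;0.15 -0.135 0.015 0 0 0 1;0.15 -0.135 0.015 0 0 0 1;0.15 -0.135 0.015 0 0 0 1;0 0 0 0 0 0.12 1;0 0 0 0 0 0.12 1")

```text
time_s: 2.5
eef_pos: [0.5152, 0.0175, 0.2075]
eef_rot: [0.004, 1.0, 0.021, 0.005]
wrist_force: [-1.6, -0.3, 0.3]
opening: 1.0
```

```bash
python3 - <<'E'
from h import *
to([.512,.0028,.13],1.5)
E
```

```text
t 2.5 p [0.5152 0.0175 0.2075] yaw 2.42 tilt [ 0.0104 -0.0077] open 1.0 F [-1.6 -0.3  0.3] M [0.02 0.05 0.01]
shift units [-0.023  0.069  0.388] rot units [ 0.008 -0.01   0.015]
```

arm_command(motion="-0.01 0.035 0.1 0.008 -0.01 0.015 1;-0.01 0.02 0.1 0 0 0 1;0 0.01 0.1 0 0 0 1;0 0 0.05 0 0 0 1;0 0 0 0 0 0 1")

```text
time_s: 2.92
eef_pos: [0.5143, 0.0069, 0.137]
eef_rot: [-0.0, 1.0, 0.012, 0.002]
wrist_force: [-1.0, -0.1, 0.1]
opening: 1.0
```

```bash
python3 - <<'E'
from h import *
from bench import *
to([.512,.0028,.089],1.5)
for n in["scene","top"]:
    c=camera(n); cv2.imwrite(f"pics/{n}1.png",cv2.resize(c["img"][100:300,180:480,::-1],None,fx=2.6,fy=2.6,interpolation=cv2.INTER_CUBIC))
E
```

```text
t 2.92 p [0.5143 0.0069 0.137 ] yaw 1.39 tilt [0.0043 0.0001] open 1.0 F [-1.  -0.1  0.1] M [0.05 0.01 0.04]
shift units [-0.013  0.02   0.24 ] rot units [-0.    -0.004 -0.002]
```

View pics/scene1.png

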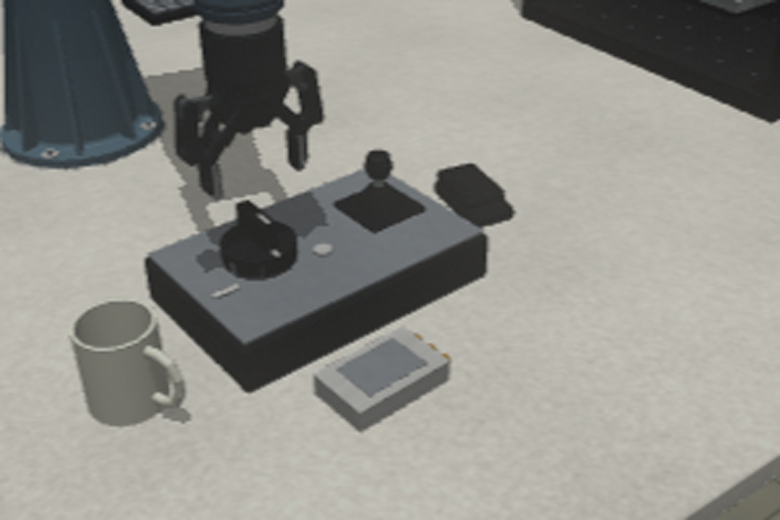

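```bash
python3 - <<'E'
from h import *
for P in ((.514,.007,.137),(.514,.007,.15),(.514,-.042,.15),(.514,.05,.15)):print(P,(proj("scene",P)-[180,100])*2.6,(proj("top",P)-[180,100])*2.6)
E
```

```text
(0.514, 0.007, 0.137) [257.47481658 192.86046974] [464.92715959 384.49641465]
(0.514, 0.007, 0.15) [256.33332258 181.32057425] [466.57981426 382.44769627]
(0.514, -0.042, 0.15) [211.13280321 196.61448437] [532.80543579 377.0841845 ]
(0.514, 0.05, 0.15) [294.26877913 168.48484866] [408.38838596 387.16053102]
```

View pics/top1.png

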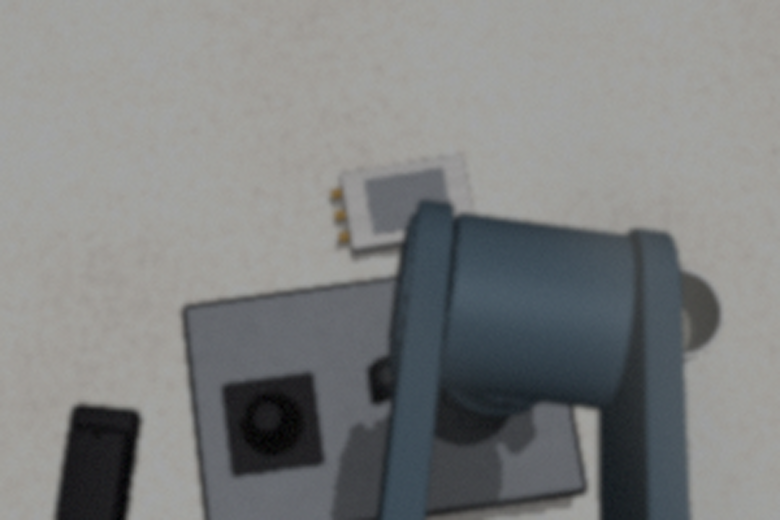

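The scene view has the fingertips at crop (212,190) and (297,165), where the projection puts them, straddling the knob. In the top view the arm hides the knob. Descending.

arm_command(motion="-0.01 0.01 0.06 0 -0.004 0 1;-0.005 0.01 0.06 0 0 0 1;0 0.005 0.06 0 0 0 1;0 0 0.03 0 0 0 1;0 0 0 0 0 0 1;0 0 0 0 0 0 1")

```text
time_s: 3.52
eef_pos: [0.5169, 0.0001, 0.0997]
eef_rot: [0.002, 1.0, 0.012, 0.006]
wrist_force: [-0.4, 0.5, -0.9]
opening: 0.999
```

```bash
python3 - <<'E'
from h import *
to([.512,.0028,.0895],1.5)
E
```

```text
t 3.52 p [5.169e-01 1.000e-04 9.970e-02] yaw 1.42 tilt [ 0.0126 -0.0032] open 0.999 F [-0.4  0.5 -0.9] M [-0.03 -0.03  0.03]
shift units [-0.025 -0.014  0.051] rot units [ 0.003 -0.012 -0.001]
```

arm_command(motion="-0.025 -0.013 0.03 0.003 -0.012 0 1;0 0 0.02 0 0 0 1;0 0 0 0 0 0 1")

```text
time_s: 3.77
eef_pos: [0.5127, 0.0026, 0.0906]
eef_rot: [0.0, 1.0, 0.012, 0.001]
wrist_force: [-0.6, -0.4, -0.0]
opening: 1.001
```

```bash
python3 - <<'E'
from h import *
to([.512,.0028,.0895],1.5)
E
```

```text
t 3.77 p [0.5127 0.0026 0.0906] yaw 1.42 tilt [ 0.0017 -0.0008] open 1.001 F [-0.6 -0.4 -0. ] M [0.02 0.01 0.01]
shift units [-0.004 -0.001  0.006] rot units [ 0.001 -0.002 -0.001]
```

arm_command(motion="-0.003 0 0.003 0 0 0 0;0 0 0 0 0 0 0;0 0 0 0 0 0 0;0 0 0 0 0 0 0;0 0 0 0 0 0 0;0 0 0 0 0 0 0;0 0 0 0 0 0 0;0 0 0 0 0 0 0")

```text
time_s: 4.43
eef_pos: [0.5127, 0.0026, 0.0909]
eef_rot: [0.001, 1.0, 0.013, 0.002]
wrist_force: [0.7, -0.1, -0.2]
opening: 0.176
```

```bash
python3 - <<'E'
from h import *
to([.512,.0028,.0895],1.5)
E
```

```text
t 4.43 p [0.5127 0.0026 0.0909] yaw 1.45 tilt [ 0.0031 -0.0012] open 0.176 F [ 0.7 -0.1 -0.2] M [ 0.01 -0.05  0.04]
shift units [-0.003 -0.001  0.007] rot units [ 0.001 -0.003 -0.001]
```

arm_command(motion="0 0 0 0 0 0 0;0 0 0 0 0 0 0;0 0 -0.01 0 0 0 0;0 0 -0.01 0 0 0 0;0 0 -0.01 0 0 0 0")

```text
time_s: 4.85
eef_pos: [0.5124, 0.0027, 0.0947]
eef_rot: [0.0, 1.0, 0.012, 0.002]
wrist_force: [5.5, -0.9, -12.3]
opening: 0.172
```

```bash
python3 - <<'E'
from h import *
to([.512,.0028,.103],1.5)
E
```

```text
t 4.85 p [0.5124 0.0027 0.0947] yaw 1.43 tilt [ 0.0032 -0.0008] open 0.172 F [  5.5  -0.9 -12.3] M [-0.14 -0.91 -0.  ]
shift units [-0.002 -0.001 -0.042] rot units [ 0.001 -0.003 -0.001]
```

arm_command(motion="0 0 -0.015 0 0 0 0;0 0 -0.015 0 0 0 0;0 0 -0.012 0 0 0 0;0 0 -0.005 0 0 0 0")

```text
time_s: 5.18
eef_pos: [0.5123, 0.0026, 0.1011]
eef_rot: [0.0, 1.0, 0.012, 0.002]
wrist_force: [5.3, -1.2, -14.0]
opening: 0.178
```

```bash
python3 - <<'E'
from h import *
from bench import *
to([.512,.0028,.103],1.5)
for n in["scene"]:
    c=camera(n); cv2.imwrite(f"pics/{n}2.png",cv2.resize(c["img"][130:280,190:400,::-1],None,fx=3.7,fy=3.7,interpolation=cv2.INTER_CUBIC))
E
```

```text
t 5.18 p [0.5123 0.0026 0.1011] yaw 1.38 tilt [ 0.0037 -0.0003] open 0.178 F [  5.3  -1.2 -14. ] M [-0.17 -1.03  0.03]
shift units [-0.002 -0.001 -0.01 ] rot units [ 0.    -0.004 -0.002]
```

View pics/scene2.png

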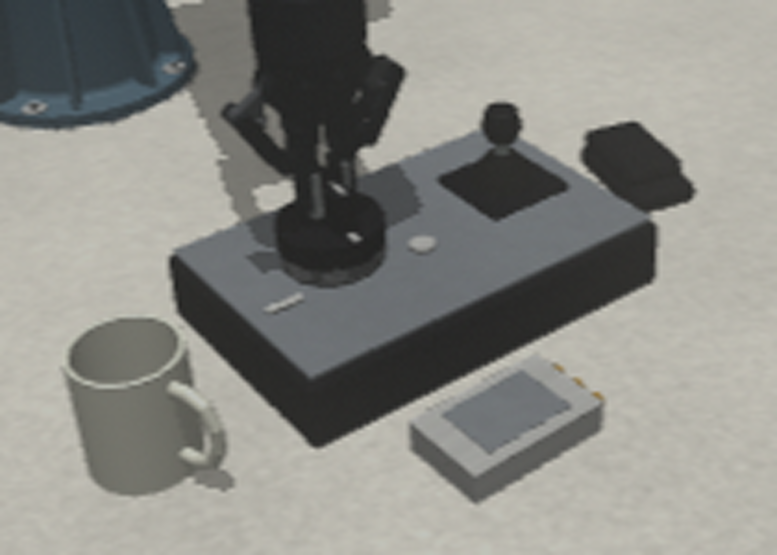

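The knob is up about 10 mm, with the skirt visibly raised and 14 N on the wrist as the text predicts. I'll raise it slightly more and start turning left (negative tool z).

arm_command(motion="0 0 -0.01 0 0 0 0;0 0 -0.005 0 0 -0.05 0;0 0 -0.003 0 0 -0.06 0;0 0 -0.003 0 0 -0.06 0;0 0 -0.003 0 0 -0.06 0")

```text
time_s: 5.65
eef_pos: [0.5123, 0.0025, 0.101]
eef_rot: [0.0, 0.991, 0.136, 0.002]
wrist_force: [6.3, -0.6, -14.1]
opening: 0.173
```

```bash
python3 - <<'E'
from h import *
to([.5123,.0026,.103],48)
E
```

```text
t 5.65 p [0.5123 0.0025 0.101 ] yaw 15.58 tilt [0.0047 0.0001] open 0.173 F [  6.3  -0.6 -14.1] M [-0.13 -1.05 -0.03]
shift units [ 0.    -0.001 -0.01 ] rot units [ 0.002 -0.004 -0.54 ]
```

arm_command(motion="0 0 -0.008 0 -0.003 -0.08 0;0 0 -0.008 0 -0.003 -0.08 0;0 0 -0.006 0 -0.003 -0.08 0;0 0 -0.006 0 -0.003 -0.08 0;0 0 -0.006 0 0 -0.06 0")

```text
time_s: 6.07
eef_pos: [0.5126, 0.0023, 0.1028]
eef_rot: [0.001, 0.941, 0.337, -0.003]
wrist_force: [5.5, -2.3, -14.7]
opening: 0.171
```

```bash
python3 - <<'E'
from h import *
to([.5123,.0026,.103],48)
E
```

```text
t 6.07 p [0.5126 0.0023 0.1028] yaw 39.43 tilt [-0.0052 -0.0045] open 0.171 F [  5.5  -2.3 -14.7] M [-0.05 -1.32 -0.  ]
shift units [-0.    -0.002 -0.001] rot units [-0.     0.007 -0.143]
```

arm_command(motion="0 0 -0.004 0 0.006 -0.08 0;0 0 -0.004 0 0 -0.07 0;0 0 -0.004 0 0 -0.02 0;0 0 -0.004 0 0 0 0;0 0 -0.004 0 0 0 0")

```text
time_s: 6.48
eef_pos: [0.5126, 0.0021, 0.1017]
eef_rot: [-0.0, 0.905, 0.425, 0.0]
wrist_force: [6.6, -1.0, -14.4]
opening: 0.177
```

```bash
python3 - <<'E'
from h import *
from bench import *
to([.5123,.0026,.099],52)
for n in["scene"]:
    c=camera(n); cv2.imwrite(f"pics/{n}3.png",cv2.resize(c["img"][130:280,190:400,::-1],None,fx=3.7,fy=3.7,interpolation=cv2.INTER_CUBIC))
E
```

```text
t 6.48 p [0.5126 0.0021 0.1017] yaw 50.3 tilt [0.0005 0.0007] open 0.177 F [  6.6  -1.  -14.4] M [-0.12 -1.17  0.03]
shift units [ 0.001 -0.003  0.013] rot units [-0.    -0.001 -0.028]
```

View pics/scene3.png

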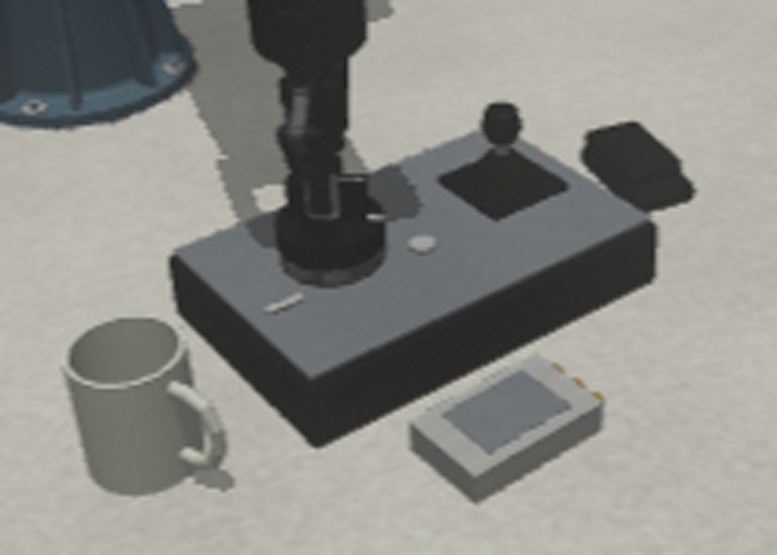

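The pointer line is now at crop (376,216), so the knob has turned with the gripper. Now I'll lower it gently to feel for the land.

arm_command(motion="0 0 0.005 0 0 0 0;0 0 0.005 0 0 0 0;0 0 0.005 0 0 0 0")

```text
time_s: 6.78
eef_pos: [0.5129, 0.0019, 0.0985]
eef_rot: [-0.0, 0.905, 0.425, 0.0]
wrist_force: [-6.6, 0.8, 14.5]
opening: 0.174
```

arm_command(motion="0 0 -0.002 0 0 0 0")

```text
time_s: 6.87
eef_pos: [0.5127, 0.0021, 0.099]
eef_rot: [-0.0, 0.905, 0.425, 0.0]
wrist_force: [3.6, -0.3, -14.3]
opening: 0.174
```

arm_command(motion="0 0 0 0 0 0 0;0 0 0 0 0 0 0")

```text
time_s: 7.03
eef_pos: [0.5128, 0.002, 0.0988]
eef_rot: [-0.0, 0.905, 0.425, 0.0]
wrist_force: [1.3, 0.2, -4.3]
opening: 0.177
```

arm_command(motion="0 0 0 0 0 -0.015 0;0 0 0 0 0 -0.015 0;0 0 0 0 0 0 0")

```text
time_s: 7.28
eef_pos: [0.5129, 0.0019, 0.0988]
eef_rot: [-0.0, 0.898, 0.44, 0.001]
wrist_force: [2.0, 0.2, -4.7]
opening: 0.173
```

```bash
python3 - <<'E'
from h import *
to([.5123,.0026,.099],52)
E
```

```text
t 7.28 p [0.5129 0.0019 0.0988] yaw 52.23 tilt [0.001  0.0009] open 0.173 F [ 2.   0.2 -4.7] M [ 0.09 -0.38 -0.11]
shift units [ 0.001 -0.005 -0.001] rot units [ 0.    -0.001  0.004]
```

It rests on the land with a light hand force, and the turning friction is 0.11 N m. I'll keep feeling forward.

arm_command(motion="0 0 0 0 0 -0.015 0;0 0 0 0 0 -0.015 0;0 0 0 0 0 0 0")

```text
time_s: 7.53
eef_pos: [0.5129, 0.0019, 0.0988]
eef_rot: [-0.0, 0.89, 0.456, 0.001]
wrist_force: [2.1, -0.5, -5.5]
opening: 0.173
```

arm_command(motion="0 0 0 0 0 -0.015 0;0 0 0 0 0 -0.015 0;0 0 0 0 0 0 0")

```text
time_s: 7.78
eef_pos: [0.5129, 0.0019, 0.0988]
eef_rot: [-0.0, 0.882, 0.471, 0.001]
wrist_force: [1.6, -1.3, -5.0]
opening: 0.177
```

arm_command(motion="0 0 0 0 0 -0.015 0;0 0 0 0 0 -0.015 0;0 0 0 0 0 0 0")

```text
time_s: 8.03
eef_pos: [0.513, 0.0018, 0.0988]
eef_rot: [-0.0, 0.874, 0.486, 0.001]
wrist_force: [1.7, -1.5, -5.6]
opening: 0.173
```

arm_command(motion="0 0 0 0 0 -0.015 0;0 0 0 0 0 -0.015 0;0 0 0 0 0 0 0")

```text
time_s: 8.28
eef_pos: [0.513, 0.0019, 0.0988]
eef_rot: [-0.0, 0.865, 0.502, 0.001]
wrist_force: [1.0, -0.9, -5.9]
opening: 0.175
```

arm_command(motion="0 0 0 0 0 -0.015 0;0 0 0 0 0 -0.015 0;0 0 0 0 0 0 0")

```text
time_s: 8.53
eef_pos: [0.513, 0.0018, 0.0988]
eef_rot: [-0.0, 0.856, 0.517, 0.001]
wrist_force: [2.1, -0.8, -5.6]
opening: 0.175
```

arm_command(motion="0 0 0 0 0 -0.015 0;0 0 0 0 0 -0.015 0;0 0 0 0 0 0 0")

```text
time_s: 8.78
eef_pos: [0.513, 0.0018, 0.0988]
eef_rot: [-0.0, 0.847, 0.531, 0.001]
wrist_force: [2.4, -0.6, -6.6]
opening: 0.171
```

Yaw is now about 64.2°, still on the land.

arm_command(motion="0 0 0 0 0 -0.015 0;0 0 0 0 0 -0.015 0;0 0 0 0 0 0 0")

```text
time_s: 9.03
eef_pos: [0.5131, 0.0018, 0.0988]
eef_rot: [-0.0, 0.838, 0.546, 0.001]
wrist_force: [2.0, -0.6, -5.2]
opening: 0.172
```

arm_command(motion="0 0 0 0 0 -0.015 0;0 0 0 0 0 -0.015 0;0 0 0 0 0 0 0")

```text
time_s: 9.28
eef_pos: [0.5131, 0.0018, 0.0988]
eef_rot: [-0.0, 0.828, 0.561, 0.001]
wrist_force: [1.7, -0.9, -5.9]
opening: 0.173
```

arm_command(motion="0 0 0 0 0 -0.015 0;0 0 0 0 0 -0.015 0;0 0 0 0 0 0 0")

```text
time_s: 9.53
eef_pos: [0.5131, 0.0018, 0.0987]
eef_rot: [-0.0, 0.818, 0.575, 0.001]
wrist_force: [2.6, -1.1, -5.7]
opening: 0.178
```

arm_command(motion="0 0 0 0 0 -0.015 0;0 0 0 0 0 -0.015 0;0 0 0 0 0 0 0")

```text
time_s: 9.78
eef_pos: [0.5131, 0.0018, 0.0987]
eef_rot: [-0.0, 0.808, 0.589, 0.001]
wrist_force: [2.3, -0.2, -6.4]
opening: 0.172
```

Yaw is about 72.2°.

arm_command(motion="0 0 0 0 0 -0.015 0;0 0 0 0 0 -0.015 0;0 0 0 0 0 0 0")

```text
time_s: 10.03
eef_pos: [0.5131, 0.0018, 0.0986]
eef_rot: [-0.0, 0.798, 0.603, 0.001]
wrist_force: [2.2, -2.0, -6.8]
opening: 0.173
```

arm_command(motion="0 0 0 0 0 -0.015 0;0 0 0 0 0 -0.015 0;0 0 0 0 0 0 0")

```text
time_s: 10.28
eef_pos: [0.5131, 0.0019, 0.0984]
eef_rot: [-0.0, 0.787, 0.617, 0.001]
wrist_force: [3.6, -1.3, -7.6]
opening: 0.173
```

arm_command(motion="0 0 0 0 0 0 0;0 0 0.001 0 0 0 0;0 0 0 0 0 0 0")

```text
time_s: 10.53
eef_pos: [0.5128, 0.002, 0.0976]
eef_rot: [-0.0, 0.787, 0.617, 0.001]
wrist_force: [4.3, -0.1, -10.9]
opening: 0.173
```

```bash
python3 - <<'E'
from h import *
to([.5123,.0026,.099],76.2)
E
```

```text
t 10.53 p [0.5128 0.002  0.0976] yaw 76.26 tilt [0.001  0.0012] open 0.173 F [  4.3  -0.1 -10.9] M [-0.08 -0.93  0.1 ]
shift units [ 0.002 -0.003 -0.007] rot units [ 0.001 -0.001  0.001]
```

The height is falling to 0.0976 while the spring's pull is back at -10.9 N, so the tooth is over the notch. I'll let it down gently.

arm_command(motion="0 0 0.003 0 0 0 0;0 0 0.003 0 0 0 0;0 0 0.003 0 0 0 0")

```text
time_s: 10.78
eef_pos: [0.5128, 0.002, 0.0952]
eef_rot: [0.0, 0.786, 0.618, 0.001]
wrist_force: [2.9, -1.1, -9.3]
opening: 0.173
```

```bash
python3 - <<'E'
from h import *
to([.5123,.0026,.0909],76.2)
E
```

```text
t 10.78 p [0.5128 0.002  0.0952] yaw 76.32 tilt [0.001  0.0007] open 0.173 F [ 2.9 -1.1 -9.3] M [-0.04 -0.76  0.2 ]
shift units [ 0.002 -0.003  0.022] rot units [ 0.001 -0.001  0.002]
```

arm_command(motion="0 0 0.002 0 0 -0.01 0;0 0 0.003 0 0 -0.004 0;0 0 0.003 0 0 0 0")

```text
time_s: 11.03
eef_pos: [0.513, 0.002, 0.0932]
eef_rot: [0.0, 0.781, 0.624, 0.001]
wrist_force: [5.3, -0.9, -10.3]
opening: 0.172
```

```bash
python3 - <<'E'
from h import *
to([.5123,.0026,.0909],76.2)
E
```

```text
t 11.03 p [0.513  0.002  0.0932] yaw 77.23 tilt [0.0013 0.0009] open 0.172 F [  5.3  -0.9 -10.3] M [-0.12 -0.87 -0.01]
shift units [ 0.002 -0.004  0.011] rot units [ 0.001 -0.001  0.017]
```

The wall torque has gone. Lowering the last 2 mm.

arm_command(motion="0 0 0.003 0 0 0 0;0 0 0.002 0 0 0 0;0 0 0.001 0 0 0 0;0 0 0 0 0 0 0")

```text
time_s: 11.37
eef_pos: [0.513, 0.0019, 0.0916]
eef_rot: [-0.0, 0.781, 0.624, 0.001]
wrist_force: [5.1, -0.7, -9.8]
opening: 0.176
```

```bash
python3 - <<'E'
from h import *
to([.5123,.0026,.0909],76.2)
E
```

```text
t 11.37 p [0.513  0.0019 0.0916] yaw 77.21 tilt [0.0012 0.001 ] open 0.176 F [ 5.1 -0.7 -9.8] M [-0.07 -0.82 -0.01]
shift units [ 0.002 -0.004  0.003] rot units [ 0.001 -0.001  0.017]
```

arm_command(motion="0 0 0.001 0 0 0 0;0 0 0 0 0 0 0;0 0 0 0 0 0 0;0 0 0 0 0 0 0;0 0 0 0 0 0 0")

```text
time_s: 11.78
eef_pos: [0.513, 0.002, 0.0915]
eef_rot: [-0.0, 0.782, 0.624, 0.001]
wrist_force: [4.0, -1.0, -11.1]
opening: 0.174
```

```bash
python3 - <<'E'
from h import *
to([.5123,.0026,.0909],76.2)
E
```

```text
t 11.78 p [0.513  0.002  0.0915] yaw 77.2 tilt [0.0012 0.001 ] open 0.174 F [  4.   -1.  -11.1] M [-0.1  -0.83 -0.01]
shift units [ 0.002 -0.004  0.003] rot units [ 0.001 -0.001  0.017]
```

arm_command(motion="0 0 0.002 0 0 0 0;0 0 0.001 0 0 0 0")

```text
time_s: 11.95
eef_pos: [0.513, 0.002, 0.091]
eef_rot: [0.0, 0.781, 0.624, 0.001]
wrist_force: [3.1, -1.2, -8.1]
opening: 0.177
```

It is home, with the height back at the start value of 0.091 and the hand force falling. Releasing.

arm_command(motion="0 0 0 0 0 0 1;0 0 0 0 0 0 1;0 0 0 0 0 0 1;0 0 0 0 0 0 1;0 0 0 0 0 0 1;0 0 0 0 0 0 1;0 0 0 0 0 0 1;0 0 0 0 0 0 1")

```text
time_s: 12.62
eef_pos: [0.5137, 0.0019, 0.0951]
eef_rot: [0.001, 0.781, 0.624, 0.001]
wrist_force: [-0.2, -0.1, 0.4]
opening: 1.002
```

arm_command(motion="0 0 -0.04 0 0 0 1;0 0 -0.08 0 0 0 1;0 0 -0.12 0 0 0 1;0 0 -0.15 0 0 0 1;0 0 -0.15 0 0 0 1;-0.15 0 -0.1 0 0 0 1;0 -0.2 0 0 0 0 1;0 -0.2 0 0 0 0 1;0 -0.2 0 0 0 0 1;0 -0.2 0 0 0 0 1")

```text
time_s: 13.45
eef_pos: [0.3507, 0.0055, 0.2337]
eef_rot: [0.002, 0.781, 0.624, 0.001]
wrist_force: [-0.9, 0.5, 1.0]
opening: 0.998
```

```bash
python3 - <<'E'
from h import *
from bench import *
to([.5123,.0026,.0909],76.2)
for n in["scene","top"]:
    c=camera(n); cv2.imwrite(f"pics/{n}4.png",cv2.resize(c["img"][130:330,180:480,::-1],None,fx=2.6,fy=2.6,interpolation=cv2.INTER_CUBIC))
E
```

```text
t 13.45 p [0.3507 0.0055 0.2337] yaw 77.21 tilt [ 0.0049 -0.0021] open 0.998 F [-0.9  0.5  1. ] M [ 0.    0.07 -0.04]
shift units [0.166 0.787 0.718] rot units [0.005 0.001 0.017]
```

View pics/scene4.png

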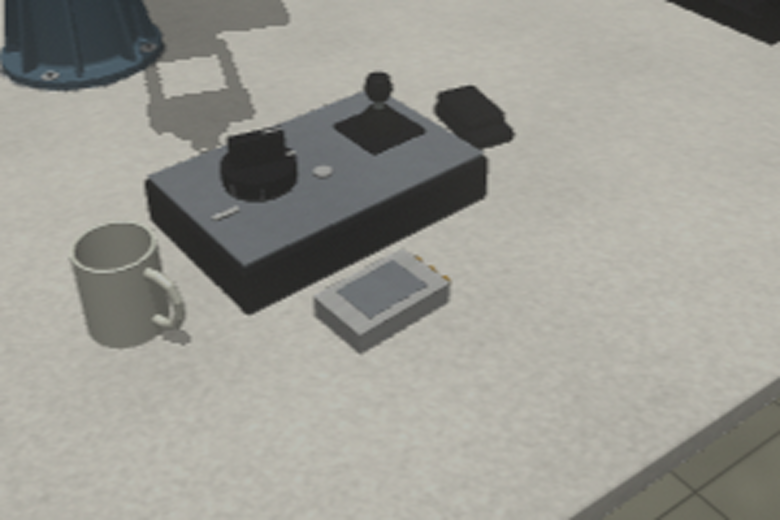

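View pics/top4.png

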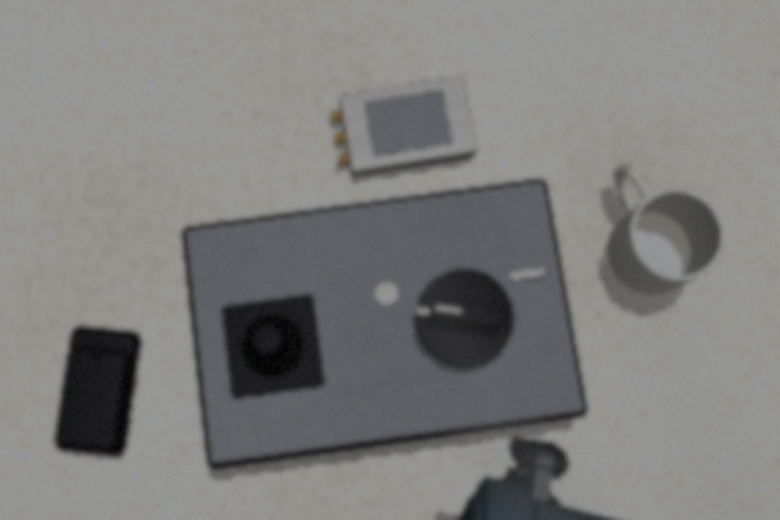

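Both views show the knob turned with its pointer (top crop (417,311)) towards the stud (386,293). The gripper is clear and the bystanders haven't moved. Next I'll check the numbers.

```bash
python3 - <<'E'
from h import *
a=np.array([180+417/2.6,130+311/2.6]);b=np.array([180+293/2.6,130+153/2.6])
P,f=tri(a,b);print(P,f); stud=[.538,.0621]
Q=ray("top",a,.084);print(Q,"dist",np.hypot(*(Q[:2]-stud)),"ang",np.degrees(np.arctan2(Q[1]-.0028,Q[0]-.512)))
# skirt width at crop 414..513 ; wing top tip white line front end
print([proj(n,(.512+.028*np.cos(np.radians(77)),.0028+.028*np.sin(np.radians(77)),z)) for n in("top","scene") for z in(.116,.124)])
c={n:cv2.imread(f"pics/{n}4.png") for n in("scene","top")}
cv2.imwrite("pics/z.png",cv2.resize(c["scene"][110:220,200:350],None,fx=5,fy=5,interpolation=cv2.INTER_CUBIC))
E
```

```text
[0.51945821 0.03974516 0.0829349 ] [-0.09796377 -0.04248892 -0.13755976  0.0100459 ]
[0.51923993 0.03961968 0.084     ] dist 0.02927976901705832 ang 78.8757281490677
[array([346.06089271, 247.89449252]), array([346.32746449, 247.42399466]), array([288.30022059, 179.14422381]), array([288.07836447, 176.49756873])]
```

View pics/z.png

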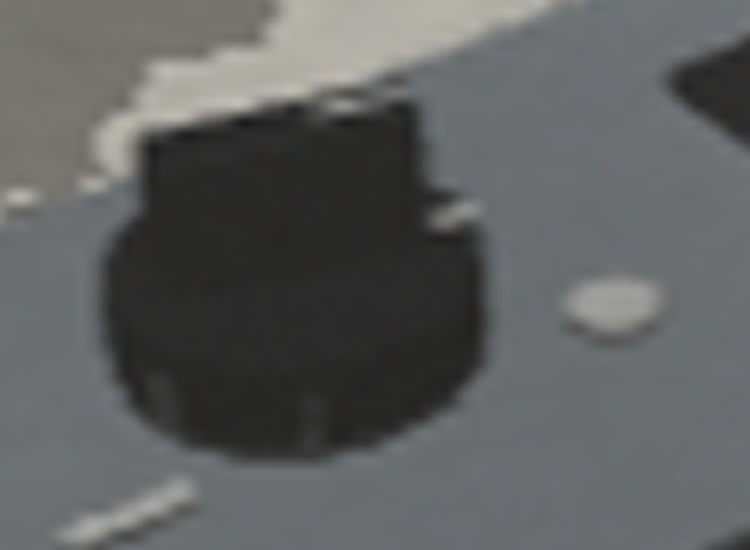

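The skirt sits low over the console. The pointer tip is at z ≈ 0.083 (home is 0.084, on a land it would be 0.092) and about 29 mm from the stud.

```bash
python3 -c "
from bench import *
print(hand_in())"
```

```text
the job is handed in; nothing more can be done
None
```

The selector is over at the round stud, home in the notch there, and the job is handed in; no verdict was reported.

- **Moves:** I gripped the wing, lifted it 10–12 mm (14 N, matching the spring data) and turned it left to about 50°. From there I felt along the land in about 2° steps. At about 76° the spring's pull came back, so I eased it off the notch wall and lowered it home. Then I opened the gripper and backed away by 13.5 s.
- **Home and in place:** In the last pictures the pointer tip is about 29 mm from the stud (limit 34 mm). Its height is 0.083 m, where home is 0.084 m and a land would be 0.092 m.
- **Clear of everything:** The wrist force is about zero with the gripper clear, and the mug, mouse and box look unmoved.
- **Forces:** On first touching the land I pressed down 14.5 N on top of the spring, so roughly 28 N on the tooth. That was firmer than I meant but under the 45 N limit, and I backed off at once.
- **Small disagreements:** The final angle read 77° from the tool and 79° from the picture. The console's corners fitted only to 2–3 pixels, so I took the knob axis from the stud, bar and skirt, which agreed with each other.

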